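# Slide the loaded lab jack onto its taped place

### The arm

A 7-joint arm with a two-finger parallel gripper is mounted at the origin on the work surface. World frame = base frame: x ahead of the robot, y to its left, z up, the work surface at z = 0. Lengths are in mm, angles in rad, forces in N, time in s.
With the tool pointing down it reaches from about 425 to 950 mm from the base axis. Payload 4.7 kg.
Tool frame: the origin (TCP) lies between the finger pads; the fingertips stand robot.tcp_to_tips ahead of it and the grasp point (between the pads) lies 11 mm behind it (robot.tcp_to_tips is the distance from the TCP to the fingertips, in mm); z points along the fingers, y is the line along which they close (so a half turn about z gives the same grasp; the last joint's range is limited). The gripper opens to 85 mm and grips with 20 to 120 N. Pads are 22 mm wide; open, the fingers measure 114 mm over their backs; the gripper's body (76 mm by 85 mm) begins 54 mm behind the grasp point. The pads swing forward as they close: fully open they stand 13 mm farther back than shut.
Start: joints at [-1.276, 0.469, -0.049, 1.532, 0.024, 1.141, -0.082], TCP at [214.725, 639.954, 239.335] pointing down, gripper open.
Joint ranges: [-2.59, 2.59], [-0.33, 1.99], [-1.39, 1.29], [0.1, 2.45], [-1.04, 4.18], [0.21, 1.99], [-2.66, 2.66]. Speed limits (rad/s): [2.57, 2.57, 3.14, 3.14, 3.14, 3.14, 3.14].

### API

Orientations are given as a unit quaternion [x, y, z, w].
In Python, from bench import robot gives the robot as it stands. The module is installed in compiled form; this text tells all that it offers.
- The arm moves only by the shell command python3 -m creep 'ROWS'. ROWS is JSON, a list of rows, each an object with "delta_rot": the turn, a rotation vector about the tool's x, y, z in rad, a list of three; "slide": the shift along the tool's x, y, z in cm, a list of three; "gripper": the finger opening in cm, from 0 to 8.54. In form: [{"delta_rot": [ax, ay, az], "slide": [dx, dy, dz], "gripper": gripper}, ...]. A call has 1 to 8 rows; each row shifts and turns the commanded pose from where the row before left it, along the tool's axes as they then stand; what a row does not reach is not made up. A row lasts 1/12 s, in which the tool goes at most 41.7 mm and 7.16 degrees, less where a joint would pass 70% of its speed; a pose out of reach is approached as far as the arm can. A call is refused whole if a number of a shift passes 4.17 or a number of a turn 0.125, either way. A call with a gripper value outside its range is refused whole. The fingers move at their own pace and stop on an object; the grip force is fixed at half the most. Time passes only in rows, so rows that do not move let the fingers close. It gives the time, the measured TCP pose, the force, the opening and the grip force at its end, in the units of the state.
- robot.get_obs(): the state, without advancing time (a new reading comes with each control period).
- robot.get_image(name): name is "side" or "top" or "wrist"; returns a dict with "img" (384x512x3 uint8, red, green, blue), "fx", "fy", "cx", "cy" (pixels), "rvec" (rotation vector, rad) and "tvec" (3), from world to camera coordinates, as OpenCV has them; the wrist camera has in their place "tool_from_camera" (4x4, takes a point from camera to tool coordinates, whose origin is the TCP and whose axes are the flange's). Camera axes: x right, y down, z forward; pixel columns grow to the right and rows downward; lengths in mm; the calibration is good to about 2 mm. A picture is of the moment at which its call begins: read the wrist's pose just before it. There is no depth.
- robot.hand_in(): hands the job in; it is judged then, once.
Trained networks look in a picture, given as the dict that the camera call returned (one of the last four; its "shot" number tells which), for a name from the list of things; names that differ only in an ending like _2 or _b are one class to them, and where a whole thing is asked for, a point or a joint stands for the part that bears it (a point fixed in the world has none). Each returns a list of dicts, best first, with "confidence" (0 to 1); they miss things now and then, are a little off and sometimes report something else, mostly with a low value. They report only what shows in the picture. A call takes as long as a camera call. They do not tell look-alikes from the thing itself.
- robot.recognise(picture, name): "xy" ([column, row] in pixels, amid what is visible of it).
- robot.cut_out(picture, name): "pixels" (384x512 bool, what is visible of it) and "xy" ([column, row] in pixels, amid what is visible of it).
The state is a dict: "t": time; "joint_positions": joint angles; "qvel": joint speeds; "tau": joint torques, N m; "tcp_pos": TCP position; "tool_rot": TCP orientation; "ft_force": force on the tool from outside, world axes, zero at the start; "torque": the same for the moment, N m; "grip_width": finger opening in mm; "grip_force": force on a finger pad.
Only numpy, scipy, OpenCV 4.12 (cv2) and the standard library are available. Lean on these libraries where they do the work, as an engineer would, in place of code of your own. Each camera call takes 0.05 s, during which the arm holds its last target. There are 200 camera calls.

### The job

Pick up the clamp lying on the taped spot and lay it down in the steel tray. Then slide the lab jack along the bench, with the glass dish standing on it, until it stands centred and square between the four tape corner marks. Never lift or tip the jack, keep the dish on its plate, do not drop the clamp, and leave the two bottles and the readout where they are.

Things in the scene. Friction and masses are not known exactly. Their poses are not given: they have to be found in the camera images.
- jack: Loose lab scissor jack wound right down: gold base plate, aluminium top plate, 130 (its x) x 105 (its y) x 50 high; plain upright sides. Too wide to grip; about 0.65 kg (varies 30 %). It slides flat on the bench. Origin: centre of its underside, z up. A half turn makes no difference. It starts left or right of the gap, its x within 0.6 rad of straight away from the robot (world x).
- dish: Loose low glass dish, 80 across, 30 high, 0.12 kg, standing near the middle of the jack's top plate (rim 80 above the bench). Origin: centre of its underside.
- clamp: Loose steel-and-aluminium lab clamp lying flat, 154 long along its x, 42 wide, 0.22 kg: bare round rod 12 in diameter, centred 20 above its underside, free from x = -34 to +34 (grip it at the origin, across); 38 high boss head (x = -70 to -34, with a 10 high black thumbscrew on top) and jaw (x = +34 to +84). It starts on the taped spot at any yaw. Origin: on the underside, below the middle of the rod; z up.
- marks: The taped spot: four black tape corners on the bench (flat, no height) around a rectangle 150 (its x) x 125 (its y) measured outside, so 10 mm larger than the jack all round. Origin: centre. On the other side of the gap from the jack's start, its x axis within 0.35 rad of straight away from the robot.
- tray: Fixed open steel tray, 90 (its x) x 190 (its y) x 25 high, walls 4, floor 4 thick. Origin: centre of its underside. It stands at the far side of the gap.
- controller: Fixed flow controller, an aluminium block 60 (its x) x 90 (its y) with a white and a black housing, 72 high. Origin: centre of its underside. It stands at the robot's side of the gap; the gap to the tray is about 200 wide.
- bottle: Bystander: loose clear bottle with blue cap, 60 across, 100 high, standing at the far side. Origin: centre of its underside.
- jar: Bystander: loose clear jar with blue cap, 66 across, 85 high, standing at the far side. Origin: centre of its underside.
- readout: Bystander: loose black hand readout lying flat, 60 (its x) x 90 (its y) x 22 high. Origin: centre of its underside.
Things that resemble listed ones, but are neither listed nor needed, are in the scene too. Leave any yellow look-alike of the clamp alone.

How it is judged:
By the outcome, as a careful person would: the job done as asked, in the order asked, and still so for the second after the job is handed in, with the robot touching nothing.
It also fails if it takes over 67 s, if anything falls off the work surface, if the arm or the gripper's body presses on something with over 40 N, if the wrist force passes 120 N, or if a joint passes its speed limit or range.

## Working session

There is one attempt and no reset: what is moved stays moved. The work goes in short steps, Python scripts to look and compute and a shell command to move; the robot and the scene stay as the last step left them, time stands still between calls to the robot, and variables do not carry over. Pictures are saved under pics/ and viewed, at most 10 in all, crops included, and the job is handed in when it is done.

```bash
mkdir -p pics
cat > h.py <<'E'
import numpy as np, cv2
from scipy.spatial.transform import Rotation as R
from bench import robot
def cam(p,obs=None):
    K=np.array([[p['fx'],0,p['cx']],[0,p['fy'],p['cy']],[0,0,1.]])
    if 'rvec' in p:
        Rm=cv2.Rodrigues(np.array(p['rvec'],float))[0]; t=np.array(p['tvec'],float).ravel()
        return K,Rm,t
    T=np.array(p['tool_from_camera']); Rt=R.from_quat(obs['tool_rot']).as_matrix()
    Rwc=Rt@T[:3,:3]; c=Rt@T[:3,3]+np.array(obs['tcp_pos'])
    return K,Rwc.T,-Rwc.T@c
def back(c,uv,z):
    K,Rm,t=c; uv=np.atleast_2d(np.array(uv,float))
    d=(np.linalg.inv(K)@np.c_[uv,np.ones(len(uv))].T).T@Rm
    o=-Rm.T@t
    return o+d*((z-o[2])/d[:,2])[:,None]
def proj(c,P):
    K,Rm,t=c; q=(Rm@np.atleast_2d(P).T).T+t; q=q@K.T
    return q[:,:2]/q[:,2:]
def save(n,img): cv2.imwrite('pics/'+n,cv2.cvtColor(img,cv2.COLOR_RGB2BGR))
E
python3 - <<'E'
from h import *
print(robot.tcp_to_tips, robot.get_obs())
for n in ['top','side']:
    p=robot.get_image(n); c=cam(p); save(n+'0.png',p['img'])
    print(n,-c[1].T@c[2])
    for k,z in dict(jack=50,dish=65,clamp=20,marks=0,tray=12,controller=72,bottle=50,jar=45,readout=22).items():
        r=robot.recognise(p,k)
        print(k,[(np.round(d['xy']),round(d['confidence'],2),back(c,d['xy'],z)[0].round()) for d in r[:4]])
a=cv2.imread('pics/top0.png')
cv2.imwrite('pics/top0.png',cv2.resize(a,(800,600)))
E
```

```text
8.0 {'t': 0.0, 'joint_positions': array([-1.27590027,  0.4694786 , -0.0486064 ,  1.53368743,  0.02410551,
        1.140989  , -0.0823048 ]), 'qvel': array([-2.06072968e-03, -2.45407242e-03, -5.72349631e-04, -1.66721213e-03,
        3.59276230e-04,  1.35982175e-03,  5.66949344e-05]), 'tau': array([ 4.14504702e-04, -5.10308361e+01, -4.67158773e-02, -2.37713349e+01,
        1.06472793e-02,  7.55245012e-03,  9.12502969e-06]), 'tcp_pos': array([214.56773971, 639.39435099, 238.2391397 ]), 'tool_rot': array([ 1.61172270e-01,  9.86925794e-01, -9.80445678e-04, -1.23785488e-04]), 'ft_force': array([-0.11707519,  0.631659  , -0.10103691]), 'torque': array([ 0.01410361,  0.07667019, -0.00468745]), 'grip_force': 0.0, 'grip_width': 85.49037870872701}
top [ 370.75461015   65.85997064 1285.06210899]
jack [(array([191., 201.]), 0.78, array([464., 225.,  50.]))]
dish [(array([179., 182.]), 0.83, array([512., 254.,  65.]))]
clamp [(array([358., 277.]), 0.89, array([ 264., -216.,   20.])), (array([368., 178.]), 0.78, array([ 527., -247.,   20.]))]
marks [(array([388., 209.]), 0.63, array([ 444., -304., 
[... 542 characters left out ...]
033326]
jack [(array([247., 180.]), 0.58, array([476., 203.,  50.]))]
dish [(array([249., 166.]), 0.67, array([513., 246.,  65.]))]
clamp [(array([348., 273.]), 0.76, array([ 509., -250.,   20.])), (array([266., 311.]), 0.62, array([ 260., -231.,   20.]))]
marks [(array([316., 286.]), 0.58, array([ 420., -229.,    0.])), (array([283., 153.]), 0.2, array([719., 330.,   0.]))]
tray [(array([326., 199.]), 0.94, array([669.,  20.,  12.]))]
controller [(array([246., 178.]), 0.39, array([461., 186.,  72.]))]
bottle [(array([408., 247.]), 0.62, array([ 690., -290.,   50.]))]
jar [(array([283., 150.]), 0.81, array([691., 295.,  45.]))]
readout [(array([193., 158.]), 0.81, array([398., 450.,  22.]))]
```

View pics/top0.png

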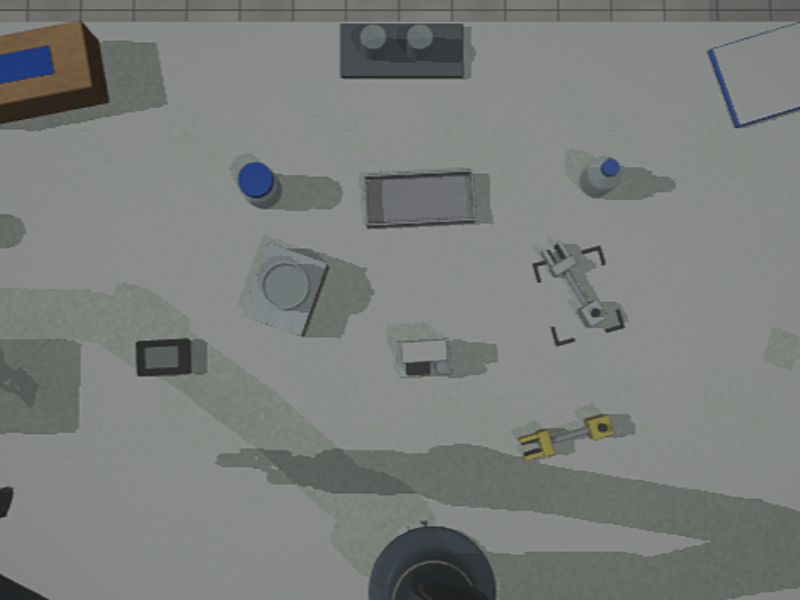

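View pics/side0.png

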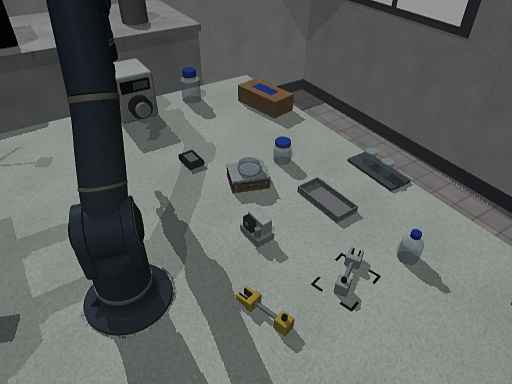

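The top view shows jack plus dish at (285,285), tray (420,198) and controller (423,357). The bottle is at (600,175), the jar at (258,183) and the readout at (163,357). Clamp candidates are the silver one on the tape corners at (578,285) and the yellow look-alike at (565,437). I choose the silver one and check it in a crop.

Run:
```python
from h import *
p=robot.get_image('top'); c=cam(p); im=p['img']
for k in ['clamp','jack','dish','tray','controller']:
    r=robot.cut_out(p,k)
    for d in r[:2]:
        m=d['pixels'].astype(np.uint8); ys,xs=np.nonzero(m)
        print(k,round(d['confidence'],2),d['xy'],m.sum(),cv2.minAreaRect(np.c_[xs,ys].astype(np.float32)))
a=cv2.resize(im[145:225,335:415],(400,400),interpolation=cv2.INTER_CUBIC)
b=cv2.resize(im[145:225,145:225],(400,400),interpolation=cv2.INTER_CUBIC)
save('crop.png',np.clip(np.hstack([a,b])*1.3,0,255).astype(np.uint8))
```

```text
clamp 0.8 [357.7, 278.8] 567 ((361.6500244140625, 277.9499816894531), (17.39252471923828, 59.45081329345703), 71.56504821777344)
clamp 0.69 [367.4, 176.2] 632 ((367.06231689453125, 182.27745056152344), (57.523983001708984, 18.357559204101562), 60.64224624633789)
jack 0.67 [187.7, 200.6] 1360 ((183.13539123535156, 185.2830810546875), (42.82285690307617, 50.81053161621094), 19.440034866333008)
dish 0.76 [181.5, 181.1] 790 ((182.75001525878906, 182.25001525878906), (31.11269760131836, 30.405588150024414), 45.0)
tray 0.79 [266.4, 125.8] 2456 ((268.61724853515625, 126.90690612792969), (36.29087829589844, 71.16999053955078), 85.2363510131836)
controller 0.67 [268.7, 126.0] 2345 ((268.7801818847656, 126.9287109375), (35.116668701171875, 70.10517120361328), 88.53119659423828)
controller 0.61 [275.3, 229.1] 751 ((271.5, 228.5), (23.0, 33.0), 90.0)
```

View pics/crop.png

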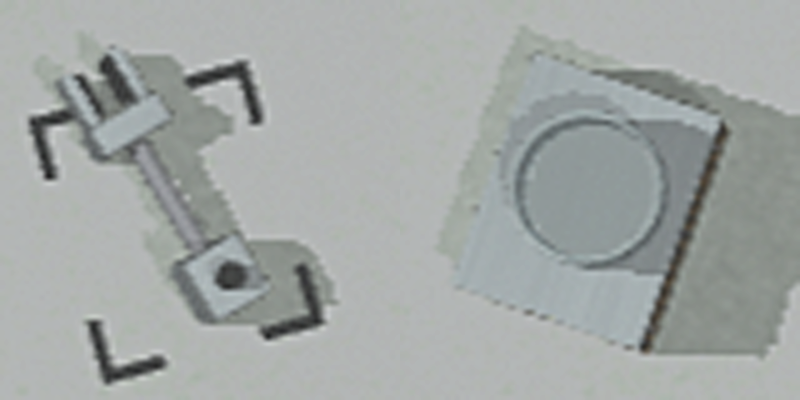

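The crop shows the silver clamp on the black tape corners: jaw at (115,105), thumbscrew boss at (228,278), rod from (140,150) to (197,245). The choice is confirmed. On the right are the jack's top plate and the dish.

Run:
```python
from h import *
p=robot.get_image('top'); c=cam(p)
f=lambda pts,ox,oy:(np.array(pts,float)+.5)/5-.5+[ox,oy]
def rect(P,n):
    m=P.mean(0)[:2]; q=P[:,:2]
    print(n,P.round(1)[:,:2].tolist(),'c',m.round(1),'sides',[round(float(np.linalg.norm(q[i]-q[i-1])),1) for i in range(4)])
    ax=(q[0]+q[1]-q[2]-q[3]); ay=q[0]+q[3]-q[1]-q[2]
    print(' yaw x',np.arctan2(ax[1],ax[0]),' yaw y-90',np.arctan2(ay[1],ay[0])-np.pi/2)
rect(back(c,f([(32,118),(246,64),(324,322),(107,382)],335,145),0),'marks')
rect(back(c,f([(135,52),(324,125),(245,350),(55,287)],145,145),50),'jack')
print('dish',back(c,f([(192,192)],145,145),80))
r=back(c,f([(140,150),(197,245)],335,145),24); print('rod',r,r.mean(0),np.arctan2(*(r[0]-r[1])[[1,0]]),np.linalg.norm(r[0]-r[1]))
print('tray',back(c,[(365/1.5625,174/1.5625),(473/1.5625,170/1.5625),(474/1.5625,222/1.5625),(367/1.5625,228/1.5625)],25))
print('ctrl',back(c,[(256,218),(286,218),(286,240),(256,240)],72))
o=robot.get_obs(); print(o['t'],R.from_quat(o['tool_rot']).as_matrix().round(3))
```

```text
marks [[556.6, -179.1], [586.4, -297.0], [444.7, -335.5], [412.4, -217.1]] c [ 500.  -257.2] sides [149.2, 121.5, 146.8, 122.8]
 yaw x 0.26159916104698894  yaw y-90 0.2570256622327092
jack [[585.1, 276.2], [546.1, 176.3], [427.9, 216.7], [460.9, 316.3]] c [505.  246.4] sides [130.5, 107.2, 124.9, 104.9]
 yaw x -0.32042831590247933  yaw y-90 -0.3462761404635115
dish [[507.38665587 240.92545412  80.        ]]
rod [[ 535.78744653 -232.14686055   24.        ]
 [ 484.612682   -261.44227771   24.        ]] [ 510.20006427 -246.79456913   24.        ] 0.5199220041107514 58.966753268035625
tray [[708.92575563 113.98801075  25.        ]
 [715.75310815 -73.51946702  25.        ]
 [624.1937423  -74.23800831  25.        ]
 [613.94780904 110.33335316  25.        ]]
ctrl [[417.99166136  54.2951535   72.        ]
 [417.89992579 -22.42951897  72.        ]
 [361.90167683 -21.99231159  72.        ]
 [361.99028593  54.41235848  72.        ]]
1.35 [[-0.948  0.318  0.   ]
 [ 0.318  0.948  0.   ]
 [ 0.     0.    -1.   ]]
```

```bash
A='{"delta_rot":[0,0,0],"slide":[-3.13,-2.51,0],"gripper":8.5}'; unset A
python3 -m creep '[{"delta_rot":[0,0,0],"slide":[-3.13,-2.51,0],"gripper":8.5},{"delta_rot":[0,0,0],"slide":[-3.13,-2.51,0],"gripper":8.5},{"delta_rot":[0,0,0],"slide":[-3.13,-2.51,0],"gripper":8.5},{"delta_rot":[0,0,0],"slide":[-3.13,-2.51,0],"gripper":8.5},{"delta_rot":[0,0,0],"slide":[-3.13,-2.51,0],"gripper":8.5},{"delta_rot":[0,0,0],"slide":[-3.13,-2.51,0],"gripper":8.5},{"delta_rot":[0,0,0],"slide":[-3.13,-2.51,0],"gripper":8.5},{"delta_rot":[0,0,0],"slide":[-3.13,-2.51,0],"gripper":8.5}]'
python3 -m creep '[{"delta_rot":[0,0,0],"slide":[-3.13,-2.51,0],"gripper":8.5},{"delta_rot":[0,0,0],"slide":[-3.13,-2.51,0],"gripper":8.5},{"delta_rot":[0,0,0],"slide":[-3.13,-2.51,0],"gripper":8.5},{"delta_rot":[0,0,0],"slide":[-3.13,-2.51,0],"gripper":8.5},{"delta_rot":[0,0,0],"slide":[-3.13,-2.51,0],"gripper":8.5},{"delta_rot":[0,0,0],"slide":[-3.13,-2.51,0],"gripper":8.5},{"delta_rot":[0,0,0],"slide":[-3.13,-2.51,0],"gripper":8.5},{"delta_rot":[0,0,0],"slide":[-3.13,-2.51,0],"gripper":8.5}]'
python3 -m creep '[{"delta_rot":[0,0,0.12],"slide":[0,0,0],"gripper":8.5},{"delta_rot":[0,0,0.12],"slide":[0,0,0],"gripper":8.5},{"delta_rot":[0,0,0.12],"slide":[0,0,0],"gripper":8.5},{"delta_rot":[0,0,0.12],"slide":[0,0,0],"gripper":8.5},{"delta_rot":[0,0,0.12],"slide":[0,0,0],"gripper":8.5},{"delta_rot":[0,0,0.12],"slide":[0,0,0],"gripper":8.5},{"delta_rot":[0,0,0.12],"slide":[0,0,0],"gripper":8.5},{"delta_rot":[0,0,0.12],"slide":[0,0,0],"gripper":8.5}]'
```

```text
t: 2.02
tcp_pos: [389.0, 368.2, 239.6]
tool_rot: [0.161, 0.987, 0.0, 0.0]
ft_force: [0.9, -0.2, 0.8]
grip_width: 84.7
grip_force: 0.0
t: 2.68
tcp_pos: [562.5, 98.1, 239.7]
tool_rot: [0.161, 0.987, 0.0, 0.0]
ft_force: [1.0, 1.4, -0.2]
grip_width: 84.8
grip_force: 0.0
t: 3.35
tcp_pos: [561.8, 100.0, 239.4]
tool_rot: [0.601, 0.799, 0.0, 0.0]
ft_force: [0.5, -0.3, -0.8]
grip_width: 85.0
grip_force: 0.0
```

```bash
python3 -m creep '[{"delta_rot":[0,0,0.122],"slide":[0,0,0],"gripper":8.5},{"delta_rot":[0,0,0.122],"slide":[0,0,0],"gripper":8.5},{"delta_rot":[0,0,0.122],"slide":[0,0,0],"gripper":8.5},{"delta_rot":[0,0,0.122],"slide":[0,0,0],"gripper":8.5},{"delta_rot":[0,0,0.122],"slide":[0,0,0],"gripper":8.5},{"delta_rot":[0,0,0.122],"slide":[0,0,0],"gripper":8.5},{"delta_rot":[0,0,0.122],"slide":[0,0,0],"gripper":8.5},{"delta_rot":[0,0,0.122],"slide":[0,0,0],"gripper":8.5}]'
python3 -m creep '[{"delta_rot":[0,0,0.122],"slide":[0,0,0],"gripper":8.5},{"delta_rot":[0,0,0.122],"slide":[0,0,0],"gripper":8.5},{"delta_rot":[0,0,0.118],"slide":[0,0,0],"gripper":8.5},{"delta_rot":[0,0,0],"slide":[-2.42,3.06,0],"gripper":8.5},{"delta_rot":[0,0,0],"slide":[-2.42,3.06,0],"gripper":8.5},{"delta_rot":[0,0,0],"slide":[-2.42,3.06,0],"gripper":8.5},{"delta_rot":[0,0,0],"slide":[-2.42,3.06,0],"gripper":8.5},{"delta_rot":[0,0,0],"slide":[-2.42,3.06,0],"gripper":8.5}]'
python3 -m creep '[{"delta_rot":[0,0,0],"slide":[-2.42,3.06,0],"gripper":8.5},{"delta_rot":[0,0,0],"slide":[-2.42,3.06,0],"gripper":8.5},{"delta_rot":[0,0,0],"slide":[-2.42,3.06,0],"gripper":8.5},{"delta_rot":[0,0,0],"slide":[-2.42,3.06,0],"gripper":8.5},{"delta_rot":[0,0,0],"slide":[0,0,0],"gripper":8.5},{"delta_rot":[0,0,0],"slide":[0,0,0],"gripper":8.5}]'
python3 - <<'E'
from h import *
o=robot.get_obs(); p=robot.get_image('wrist'); save('w1.png',p['img'])
c=cam(p,o); print(o['tcp_pos'],o['joint_positions'].round(2),-c[1].T@c[2],proj(c,[[510,-247,24]]))
np.savez('w1.npz',K=c[0],R=c[1],t=c[2])
E
```

```text
t: 4.02
tcp_pos: [561.7, 100.0, 239.4]
tool_rot: [0.906, 0.424, 0.0, -0.0]
ft_force: [0.1, 0.2, -0.3]
grip_width: 84.9
grip_force: 0.0
t: 4.68
tcp_pos: [532.3, -94.4, 239.6]
tool_rot: [0.966, 0.257, 0.0, -0.0]
ft_force: [-0.3, 0.0, -0.3]
grip_width: 84.7
grip_force: 0.0
t: 5.18
tcp_pos: [508.3, -250.4, 239.6]
tool_rot: [0.967, 0.254, 0.0, 0.0]
ft_force: [1.3, 0.7, -0.8]
grip_width: 84.8
grip_force: 0.0
[ 508.31683364 -250.38564149  239.64532696] [-0.22  0.35  0.78  1.83 -0.28  1.07 -0.39] [ 565.21801247 -218.53929923  373.81784348] [[252.12735769 166.64818917]]
```

View pics/w1.png

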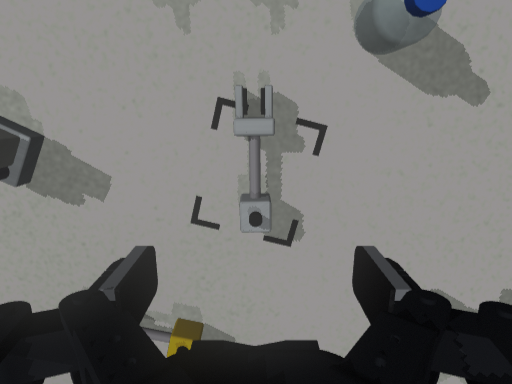

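The wrist view shows the silver clamp with its rod upright in the picture from (255,137) to (255,196). Outer tape corners are at about (218,97), (327,126), (291,246) and (191,222).

Run:
```python
from h import *
d=np.load('w1.npz'); c=(d['K'],d['R'],d['t'])
r=back(c,[(255.5,137),(254.5,197)],26); m=r.mean(0); print('rod',r.round(1),m,np.arctan2(*(r[0]-r[1])[[1,0]]))
q=back(c,[(218,97),(327,126),(291,246),(191,222)],0)[:,:2]; print(q.round(1),q.mean(0),[np.linalg.norm(q[i]-q[i-1]).round(1) for i in range(4)])
ax=q[0]+q[1]-q[2]-q[3]; ay=q[0]+q[3]-q[1]-q[2]; print(np.arctan2(ax[1],ax[0]),np.arctan2(ay[1],ay[0])-np.pi/2)
g=cv2.cvtColor(cv2.imread('pics/w1.png'),cv2.COLOR_BGR2GRAY)
print([(int(x)) for x in g[165,245:266]])
print([(int(x)) for x in g[120:145,255]],[(int(x)) for x in g[188:204,255]])
o=robot.get_obs(); Rt=R.from_quat(o['tool_rot']).as_matrix(); print('tool delta',Rt.T@(np.array([m[0],m[1],12])-o['tcp_pos']),Rt[:,0])
```

```text
rod [[ 539.3 -234.6   26. ]
 [ 482.3 -265.5   26. ]] [ 510.80321074 -250.06726987   26.        ] 0.4973854180522275
[[ 554.7 -179.2]
 [ 586.9 -299. ]
 [ 443.9 -338.6]
 [ 411.6 -217.9]] [ 499.26324205 -258.69319705] [np.float64(148.3), np.float64(124.1), np.float64(148.4), np.float64(124.9)]
0.26699812695637415 0.2617228956663553
[144, 143, 140, 128, 101, 109, 116, 117, 117, 117, 110, 102, 92, 81, 73, 94, 144, 146, 145, 145, 124]
[131, 136, 137, 137, 138, 137, 136, 137, 138, 137, 135, 133, 131, 124, 105, 89, 81, 87, 87, 95, 107, 107, 107, 108, 107] [113, 114, 114, 114, 114, 110, 100, 100, 101, 98, 89, 85, 87, 105, 127, 132]
tool delta [2.07413612e-01 2.71332615e+00 2.27280461e+02] [8.68911806e-01 4.94966816e-01 3.53434459e-04]
```

```bash
python3 -m creep '[{"delta_rot":[0,0,0.02],"slide":[0.1,0.25,4],"gripper":8.5},{"delta_rot":[0,0,0],"slide":[0,0,4],"gripper":8.5},{"delta_rot":[0,0,0],"slide":[0,0,4],"gripper":8.5},{"delta_rot":[0,0,0],"slide":[0,0,4],"gripper":8.5},{"delta_rot":[0,0,0],"slide":[0,0,3.5],"gripper":8.5},{"delta_rot":[0,0,0],"slide":[0,0,2.2],"gripper":8.5},{"delta_rot":[0,0,0],"slide":[0,0,1],"gripper":8.5},{"delta_rot":[0,0,0],"slide":[0,0,0],"gripper":8.5}]'
python3 -m creep '[{"delta_rot":[0,0,0],"slide":[0,0,0],"gripper":0},{"delta_rot":[0,0,0],"slide":[0,0,0],"gripper":0},{"delta_rot":[0,0,0],"slide":[0,0,0],"gripper":0},{"delta_rot":[0,0,0],"slide":[0,0,0],"gripper":0},{"delta_rot":[0,0,0],"slide":[0,0,0],"gripper":0},{"delta_rot":[0,0,0],"slide":[0,0,0],"gripper":0},{"delta_rot":[0,0,0],"slide":[0,0,0],"gripper":0},{"delta_rot":[0,0,0],"slide":[0,0,0],"gripper":0}]'
```

```text
t: 5.9
tcp_pos: [511.0, -246.5, 10.1]
tool_rot: [0.969, 0.249, -0.002, -0.002]
ft_force: [0.0, 0.4, 0.2]
grip_width: 85.3
grip_force: 0.0
t: 6.57
tcp_pos: [512.0, -249.1, 13.1]
tool_rot: [0.969, 0.248, 0.001, 0.0]
ft_force: [-0.5, 1.1, 6.3]
grip_width: 10.0
grip_force: 58.4
```

```bash
python3 -m creep '[{"delta_rot":[0,0,0],"slide":[0,0,-1],"gripper":0},{"delta_rot":[0,0,-0.08],"slide":[0,0,-2],"gripper":0},{"delta_rot":[0,0,-0.12],"slide":[0,0,-2],"gripper":0},{"delta_rot":[0,0,-0.12],"slide":[0,0,-2],"gripper":0},{"delta_rot":[0,0,-0.12],"slide":[0,0,-2],"gripper":0},{"delta_rot":[0,0,-0.12],"slide":[0,0,-2],"gripper":0},{"delta_rot":[0,0,-0.12],"slide":[0,0,-1],"gripper":0},{"delta_rot":[0,0,-0.12],"slide":[0,0,0],"gripper":0}]'
python3 -m creep '[{"delta_rot":[0,0,-0.12],"slide":[0,0,0],"gripper":0},{"delta_rot":[0,0,-0.12],"slide":[0,0,0],"gripper":0},{"delta_rot":[0,0,-0.12],"slide":[0,0,0],"gripper":0},{"delta_rot":[0,0,-0.06],"slide":[0,0,0],"gripper":0},{"delta_rot":[0,0,0],"slide":[2,1.2,0],"gripper":0},{"delta_rot":[0,0,0],"slide":[3,1.9,0],"gripper":0},{"delta_rot":[0,0,0],"slide":[3,1.9,0],"gripper":0},{"delta_rot":[0,0,0],"slide":[3,1.9,0],"gripper":0}]'
python3 -m creep '[{"delta_rot":[0,0,0],"slide":[3,1.9,0],"gripper":0},{"delta_rot":[0,0,0],"slide":[3,1.9,0],"gripper":0},{"delta_rot":[0,0,0],"slide":[3,1.9,0],"gripper":0},{"delta_rot":[0,0,0],"slide":[3,1.9,0],"gripper":0},{"delta_rot":[0,0,0],"slide":[2,1.2,0],"gripper":0},{"delta_rot":[0,0,0],"slide":[0,0,0],"gripper":0},{"delta_rot":[0,0,0],"slide":[0,0,0],"gripper":0}]'
python3 - <<'E'
from h import *
o=robot.get_obs(); p=robot.get_image('wrist'); save('w2.png',p['img'])
print(o['tcp_pos'],R.from_quat(o['tool_rot']).as_matrix().round(3)); c=cam(p,o); np.savez('w2.npz',K=c[0],R=c[1],t=c[2])
E
```

```text
t: 7.23
tcp_pos: [512.6, -250.0, 135.3]
tool_rot: [0.795, 0.607, 0.001, 0.002]
ft_force: [-0.2, -0.7, -2.8]
grip_width: 10.0
grip_force: 58.5
t: 7.9
tcp_pos: [563.3, -129.2, 132.5]
tool_rot: [0.653, 0.757, -0.0, -0.0]
ft_force: [-0.3, -1.2, -2.5]
grip_width: 9.6
grip_force: 58.6
t: 8.48
tcp_pos: [629.5, 23.7, 131.9]
tool_rot: [0.651, 0.759, -0.0, -0.0]
ft_force: [-0.2, -0.0, -1.8]
grip_width: 9.7
grip_force: 58.6
[629.51145345  23.67148972 131.92261373] [[-0.152  0.988 -0.001]
 [ 0.988  0.152 -0.   ]
 [ 0.    -0.001 -1.   ]]
```

View pics/w2.png

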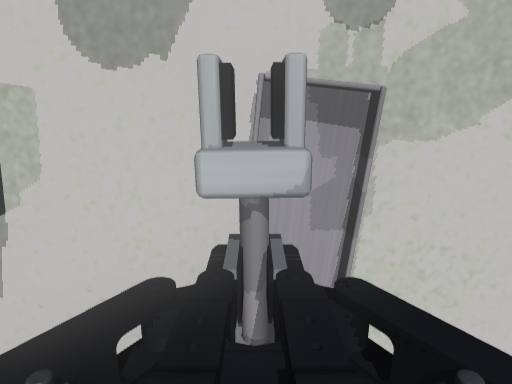

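The wrist view shows the clamp level in the fingers. The tray's far-left rim end corners are at (262,75) and (384,88), and its right edge runs down to (347,285).

Run:
```python
from h import *
d=np.load('w2.npz'); c=(d['K'],d['R'],d['t'])
a,b,e=back(c,[(261,74),(385,87),(352,285)],25)[:,:2]
print(a,b,e,np.linalg.norm(a-b),np.arctan2(*(b-a)[::-1]),np.arctan2(*(b-e)[::-1])-np.pi/2)
yaw=(np.arctan2(*(b-a)[::-1])+np.arctan2(*(b-e)[::-1])-np.pi/2)/2
u=np.array([-np.sin(yaw),np.cos(yaw)]); cen=(a+b)/2-95*u; t=cen-7*u
o=robot.get_obs(); Rt=R.from_quat(o['tool_rot']).as_matrix(); cur=np.arctan2(Rt[1,0],Rt[0,0])
tgt=yaw+np.pi/2; dz=-(tgt-cur); print('yaw',yaw,'centre',cen,'target',t,'turn',dz)
R2=Rt@R.from_rotvec([0,0,dz]).as_matrix(); print(R2.T@(np.r_[t,17]-o['tcp_pos']))
```

```text
[619.732847   110.50765864] [706.21642389 115.17609564] [718.62152469 -38.42129604] 86.60948779393246 0.05392827886503153 0.0805888291133996
yaw 0.06725855398921554 centre [669.35938173  18.05667252] target [669.82983672  11.07249955] turn 0.08229113809601718
[-12.91488803  40.0591626  114.99692133]
```

```bash
python3 -m creep '[{"delta_rot":[0,0,0.09],"slide":[0,0,0],"gripper":0},{"delta_rot":[0,0,0],"slide":[-0.65,1.95,0],"gripper":0},{"delta_rot":[0,0,0],"slide":[-0.65,1.95,0],"gripper":0},{"delta_rot":[0,0,0],"slide":[0,0,2],"gripper":0},{"delta_rot":[0,0,0],"slide":[0,0,3],"gripper":0},{"delta_rot":[0,0,0],"slide":[0,0,3],"gripper":0},{"delta_rot":[0,0,0],"slide":[0,0,1],"gripper":0},{"delta_rot":[0,0,0],"slide":[0,0,0],"gripper":0}]'
python3 -m creep '[{"delta_rot":[0,0,0],"slide":[0,0,0.8],"gripper":0},{"delta_rot":[0,0,0],"slide":[0,0,0.7],"gripper":0},{"delta_rot":[0,0,0],"slide":[0,0,0.5],"gripper":0},{"delta_rot":[0,0,0],"slide":[0,0,0.2],"gripper":0},{"delta_rot":[0,0,0],"slide":[0,0,0],"gripper":0},{"delta_rot":[0,0,0],"slide":[0,0,0],"gripper":0}]'
```

```text
t: 9.2
tcp_pos: [666.4, 9.0, 39.2]
tool_rot: [0.687, 0.727, -0.003, -0.002]
ft_force: [0.1, 0.1, -1.7]
grip_width: 9.8
grip_force: 58.7
t: 9.7
tcp_pos: [669.8, 10.9, 20.8]
tool_rot: [0.686, 0.728, 0.0, 0.0]
ft_force: [0.5, 0.1, -2.4]
grip_width: 9.9
grip_force: 58.7
```

```bash
python3 -m creep '[{"delta_rot":[0,0,0],"slide":[0,0,0.2],"gripper":0},{"delta_rot":[0,0,0],"slide":[0,0,0.1],"gripper":0},{"delta_rot":[0,0,0],"slide":[0,0,0],"gripper":0},{"delta_rot":[0,0,0],"slide":[0,0,0],"gripper":0}]'
python3 -m creep '[{"delta_rot":[0,0,0],"slide":[0,0,0.1],"gripper":0},{"delta_rot":[0,0,0],"slide":[0,0,0],"gripper":0},{"delta_rot":[0,0,0],"slide":[0,0,0],"gripper":0}]'
```

```text
t: 10.03
tcp_pos: [669.4, 10.9, 17.3]
tool_rot: [0.686, 0.728, 0.0, -0.0]
ft_force: [0.4, -0.1, -2.5]
grip_width: 10.0
grip_force: 58.7
t: 10.28
tcp_pos: [669.6, 10.9, 17.2]
tool_rot: [0.686, 0.728, 0.0, -0.0]
ft_force: [-2.6, 1.2, 4.9]
grip_width: 9.4
grip_force: 59.5
```

```bash
python3 -m creep '[{"delta_rot":[0,0,0],"slide":[0,0,0],"gripper":3.5},{"delta_rot":[0,0,0],"slide":[0,0,0],"gripper":3.5},{"delta_rot":[0,0,0],"slide":[0,0,0],"gripper":3.5},{"delta_rot":[0,0,0],"slide":[0,0,0],"gripper":3.5},{"delta_rot":[0,0,0],"slide":[0,0,-1],"gripper":3.5},{"delta_rot":[0,0,0],"slide":[0,0,-2],"gripper":3.5},{"delta_rot":[0,0,0],"slide":[0,0,-3],"gripper":3.5},{"delta_rot":[0,0,0],"slide":[0,0,-3],"gripper":3.5}]'
python3 -m creep '[{"delta_rot":[0,0,0.1],"slide":[0,0,-3],"gripper":8.5},{"delta_rot":[0,0,0.1],"slide":[0,0,-2],"gripper":8.5},{"delta_rot":[0,0,0.1],"slide":[0,0,0],"gripper":8.5},{"delta_rot":[0,0,0.1],"slide":[0,0,0],"gripper":8.5},{"delta_rot":[0,0,0],"slide":[2.96,-2.59,0],"gripper":8.5},{"delta_rot":[0,0,0],"slide":[2.96,-2.59,0],"gripper":8.5},{"delta_rot":[0,0,0],"slide":[2.96,-2.59,0],"gripper":8.5},{"delta_rot":[0,0,0],"slide":[2.96,-2.59,0],"gripper":8.5}]'
python3 -m creep '[{"delta_rot":[0,0,0],"slide":[2.96,-2.59,0],"gripper":8.5},{"delta_rot":[0,0,0],"slide":[2.96,-2.59,0],"gripper":8.5},{"delta_rot":[0,0,0],"slide":[2.96,-2.59,0],"gripper":8.5},{"delta_rot":[0,0,0],"slide":[2.96,-2.59,0],"gripper":8.5},{"delta_rot":[0,0,0],"slide":[2.96,-2.59,0],"gripper":8.5},{"delta_rot":[0,0,0],"slide":[0,0,0],"gripper":8.5},{"delta_rot":[0,0,0],"slide":[0,0,0],"gripper":8.5}]'
python3 - <<'E'
from h import *
o=robot.get_obs(); Rt=R.from_quat(o['tool_rot']).as_matrix()
print(o['t'],o['tcp_pos'],np.arctan2(Rt[1,0],Rt[0,0]),o['joint_positions'].round(2))
p=robot.get_image('wrist'); q=robot.get_image('side')
save('ws.png',np.hstack([cv2.resize(p['img'],(400,300)),cv2.resize(q['img'],(400,300))]))
c=cam(p,o); C=np.array([505,246.4]); y=-.333
X=np.array([np.cos(y),np.sin(y)]);Y=np.array([-np.sin(y),np.cos(y)])
print(proj(c,[np.r_[C+sx*65*X+52.5*Y,50] for sx in(-1,1)])/1.28)
E
```

```text
t: 10.95
tcp_pos: [668.9, 10.7, 107.1]
tool_rot: [0.686, 0.728, -0.001, -0.001]
ft_force: [0.4, 0.2, -0.5]
grip_width: 34.6
grip_force: 0.0
t: 11.62
tcp_pos: [610.8, 158.4, 157.1]
tool_rot: [0.817, 0.577, 0.0, -0.0]
ft_force: [0.7, 0.1, 0.4]
grip_width: 85.3
grip_force: 0.0
t: 12.2
tcp_pos: [537.0, 343.7, 156.6]
tool_rot: [0.815, 0.58, 0.0, -0.001]
ft_force: [1.0, -0.7, -1.1]
grip_width: 84.9
grip_force: 0.0
12.2 [536.99574165 343.71026516 156.61403788] 1.2365588787020159 [-0.94  0.51  0.42  1.73 -0.25  0.95 -0.75]
[[137.21601033 200.67930945]
 [264.80057568 200.59594374]]
```

View pics/ws.png

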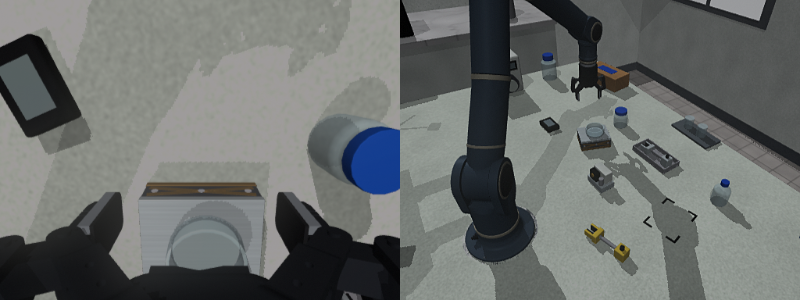

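The wrist half shows the jack square ahead with its top edge from (139,197) to (266,197), as predicted to about 3 mm. The side half shows the clamp lying in the tray at (655,155).

```bash
python3 -m creep '[{"delta_rot":[0,0,0],"slide":[0,0.25,3],"gripper":8.5},{"delta_rot":[0,0,0],"slide":[0,0,4],"gripper":8.5},{"delta_rot":[0,0,0],"slide":[0,0,3.5],"gripper":8.5},{"delta_rot":[0,0,0],"slide":[0,0,2],"gripper":8.5},{"delta_rot":[0,0,0],"slide":[0,0,0.7],"gripper":8.5},{"delta_rot":[0,0,0],"slide":[-0.8,0,0],"gripper":8.5},{"delta_rot":[0,0,0],"slide":[-1,0,0],"gripper":8.5},{"delta_rot":[0,0,0],"slide":[-0.8,0,0],"gripper":8.5}]'
python3 -m creep '[{"delta_rot":[0,0,0],"slide":[-0.3,0,0],"gripper":8.5},{"delta_rot":[0,0,0],"slide":[-0.3,0,0],"gripper":8.5},{"delta_rot":[0,0,0],"slide":[-0.2,0,0],"gripper":8.5}]'
python3 -m creep '[{"delta_rot":[0,0,0],"slide":[-0.2,0,0],"gripper":8.5},{"delta_rot":[0,0,0],"slide":[-0.2,0,0],"gripper":8.5},{"delta_rot":[0,0,0],"slide":[-0.2,0,0],"gripper":8.5}]'
python3 - <<'E'
from h import *
o=robot.get_obs(); Rt=R.from_quat(o['tool_rot']).as_matrix()
print(o['tcp_pos'],np.arctan2(Rt[1,0],Rt[0,0]),Rt.T@o['ft_force'],Rt.T@o['torque'])
E
```

```text
t: 12.97
tcp_pos: [533.8, 312.8, 26.2]
tool_rot: [0.817, 0.576, 0.001, 0.0]
ft_force: [-0.2, 0.6, 0.2]
grip_width: 84.9
grip_force: 0.0
t: 13.22
tcp_pos: [530.5, 307.0, 25.6]
tool_rot: [0.817, 0.577, 0.001, -0.0]
ft_force: [1.3, 2.8, 1.6]
grip_width: 85.1
grip_force: 2.2
t: 13.47
tcp_pos: [529.5, 304.6, 25.6]
tool_rot: [0.816, 0.578, 0.003, -0.001]
ft_force: [2.2, 5.7, 0.8]
grip_width: 85.1
grip_force: 3.2
[529.53165697 304.57198655  25.56656211] 1.2313897542750263 [ 6.16320824  0.19296014 -0.80100103] [-0.13306883  1.1997045  -0.00795081]
```

```bash
python3 -m creep '[{"delta_rot":[0,0,-0.019],"slide":[-0.37,-0.085,0],"gripper":8.5},{"delta_rot":[0,0,-0.019],"slide":[-0.37,-0.085,0],"gripper":8.5},{"delta_rot":[0,0,-0.0377],"slide":[-0.73,-0.17,0],"gripper":8.5},{"delta_rot":[0,0,-0.0377],"slide":[-0.73,-0.17,0],"gripper":8.5},{"delta_rot":[0,0,-0.0377],"slide":[-0.73,-0.17,0],"gripper":8.5},{"delta_rot":[0,0,-0.0377],"slide":[-0.73,-0.17,0],"gripper":8.5},{"delta_rot":[0,0,-0.0377],"slide":[-0.73,-0.17,0],"gripper":8.5},{"delta_rot":[0,0,-0.0377],"slide":[-0.5,-0.17,0],"gripper":8.5}]'
python3 - <<'E'
from h import *
o=robot.get_obs(); Rt=R.from_quat(o['tool_rot']).as_matrix()
print(o['tcp_pos'],np.arctan2(Rt[1,0],Rt[0,0])-np.pi/2,Rt.T@o['ft_force'],Rt.T@o['torque'])
p=robot.get_image('top'); 
a=cv2.resize(p['img'][100:260,130:330],(800,640))[:600]; save('t3.png',a)
E
```

```text
t: 14.13
tcp_pos: [505.6, 259.8, 25.5]
tool_rot: [0.733, 0.68, 0.003, -0.001]
ft_force: [-0.1, 6.3, 3.0]
grip_width: 84.9
grip_force: 3.4
[505.62086334 259.83808628  25.49021039] -0.07396245389524547 [ 6.29634753 -0.56323237 -2.98566114] [0.18570704 1.3011344  0.19445096]
```

View pics/t3.png

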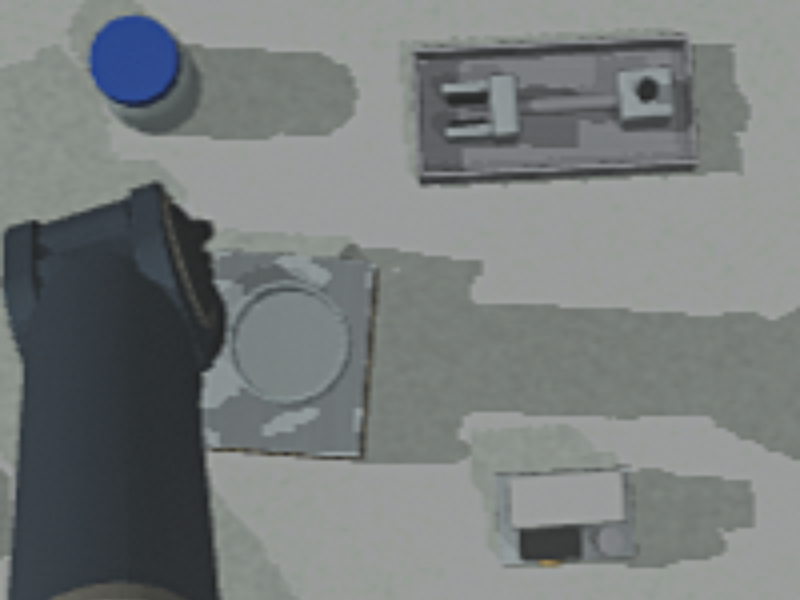

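The top view shows the clamp flat inside the tray and the jack pushed squarely, with its right edge from (377,266) to (361,457). The dish is in the middle at (291,343). The controller's far edge is at row 468 and the tray's near edge at row 182.

Run:
```python
from h import *
p=robot.get_image('top'); c=cam(p)
f=lambda pts:(np.array(pts,float)+.5)/4-.5+[130,100]
q=back(c,f([(377,266),(361,457)]),50)[:,:2]; e=q[0]-q[1]; y=np.arctan2(e[1],e[0]); L=np.linalg.norm(e)
n=np.array([-np.sin(y),np.cos(y)]); C=q.mean(0)+52.5*n; print('jack',q,L,y,C)
o=robot.get_obs(); print('tcp rel',[(o['tcp_pos'][:2]-C)@v for v in (np.array([np.cos(y),np.sin(y)]),n)])
print('dish',back(c,f([(291,343)]),80)-np.r_[C,0])
print('ctrl far edge',back(c,f([(500,472),(632,465)]),40),back(c,f([(500,472),(632,465)]),72))
print('tray near',back(c,f([(420,184),(697,171)]),25))
```

```text
jack [[555.30995055 138.29244592]
 [429.70546072 148.21193248]] 125.99557167129059 -0.07881040840696536 [496.6409703  195.58923271]
tcp rel [np.float64(3.775615370440886), np.float64(63.52101253244507)]
dish [[ 4.57364593 -4.28098389 80.        ]]
ctrl far edge [[420.22599439  57.59777567  40.        ]
 [424.71559475 -29.06915287  40.        ]] [[418.95450417  57.81012672  72.        ]
 [423.32871494 -26.62932924  72.        ]]
tray near [[614.75403    111.02188251  25.        ]
 [623.38559368 -75.61701921  25.        ]]
```

```bash
cat > plan.py <<'E'
from h import *
def plan(W,ns,d=63.,l=2.):
    W=np.array(W,float)
    def tcp(w):
        X=np.array([np.cos(w[2]),np.sin(w[2])]);n=np.array([-X[1],X[0]]); return w[:2]+d*n+l*X
    for k,N in enumerate(ns):
        P=[W[k]+(W[k+1]-W[k])*i/N for i in range(N+1)]; out=[]
        for a,b in zip(P,P[1:]):
            n=np.array([-np.sin(a[2]),np.cos(a[2])]);X=np.array([n[1],-n[0]]); v=tcp(b)-tcp(a)
            out.append([v@n/10,v@X/10])
        out=np.array(out); print(k,N,'rot',round(-(W[k+1]-W[k])[2]/N,4),'slide first',out[0].round(3),'last',out[-1].round(3),'mean',out.mean(0).round(3))
E
python3 - <<'E'
from plan import *
plan([(497,196,-.076),(501,160,.09),(510,100,.09),(505,30,0),(497,-110,0),(499.5,-240,.263)],[5,7,8,15,15])
E
```

```text
0 5 rot -0.0332 slide first [-0.709 -0.075] last [-0.72 -0.17] mean [-0.715 -0.122]
1 7 rot -0.0 slide first [-0.865  0.051] last [-0.865  0.051] mean [-0.865  0.051]
2 8 rot 0.0112 slide first [-0.868 -0.07 ] last [-0.877 -0.001] mean [-0.873 -0.036]
3 15 rot -0.0 slide first [-0.933 -0.053] last [-0.933 -0.053] mean [-0.933 -0.053]
4 15 rot -0.0175 slide first [-0.864 -0.094] last [-0.842 -0.305] mean [-0.857 -0.2  ]
```

Segments 0 and 1 first, then a check.

```bash
python3 -m creep '[{"delta_rot":[0,0,-0.033],"slide":[-0.5,-0.08,0],"gripper":8.5},{"delta_rot":[0,0,-0.033],"slide":[-0.7,-0.1,0],"gripper":8.5},{"delta_rot":[0,0,-0.033],"slide":[-0.75,-0.12,0],"gripper":8.5},{"delta_rot":[0,0,-0.033],"slide":[-0.75,-0.15,0],"gripper":8.5},{"delta_rot":[0,0,-0.033],"slide":[-0.75,-0.17,0],"gripper":8.5},{"delta_rot":[0,0,0],"slide":[-0.85,0.05,0],"gripper":8.5},{"delta_rot":[0,0,0],"slide":[-0.85,0.05,0],"gripper":8.5},{"delta_rot":[0,0,0],"slide":[-0.85,0.05,0],"gripper":8.5}]'
python3 - <<'E'
from h import *
o=robot.get_obs(); Rt=R.from_quat(o['tool_rot']).as_matrix()
print(o['tcp_pos'],np.arctan2(Rt[1,0],Rt[0,0])-np.pi/2,Rt.T@o['ft_force'],Rt.T@o['torque'])
p=robot.get_image('top'); c=cam(p)
y=np.arctan2(Rt[1,0],Rt[0,0])-np.pi/2; X=Rt[:2,1];n=Rt[:2,0]; C=o['tcp_pos'][:2]-63*n-2*X
print('pred',C)
# predicted outline drawn on crop
pts=[np.r_[C+sx*65*X+sy*52.5*n,50] for sx,sy in((-1,-1),(1,-1),(1,1),(-1,1))]
q=(proj(c,pts)-[130,100]+.5)*4-.5
a=cv2.resize(p['img'][100:250,130:330],(800,600)).copy(); cv2.polylines(a,[q.round().astype(int)],True,(255,0,0),1); save('t4.png',a)
E
```

```text
t: 14.9
tcp_pos: [502.6, 200.4, 25.1]
tool_rot: [0.675, 0.738, 0.002, -0.001]
ft_force: [-1.3, 8.3, 5.8]
grip_width: 84.8
grip_force: 4.2
[502.59903349 200.4425612   25.1249514 ] 0.09018086026711103 [ 8.38382637 -0.50797457 -5.73220537] [0.14956323 1.57657457 0.08469381]
pred [506.28080525 137.51904139]
```

View pics/t4.png

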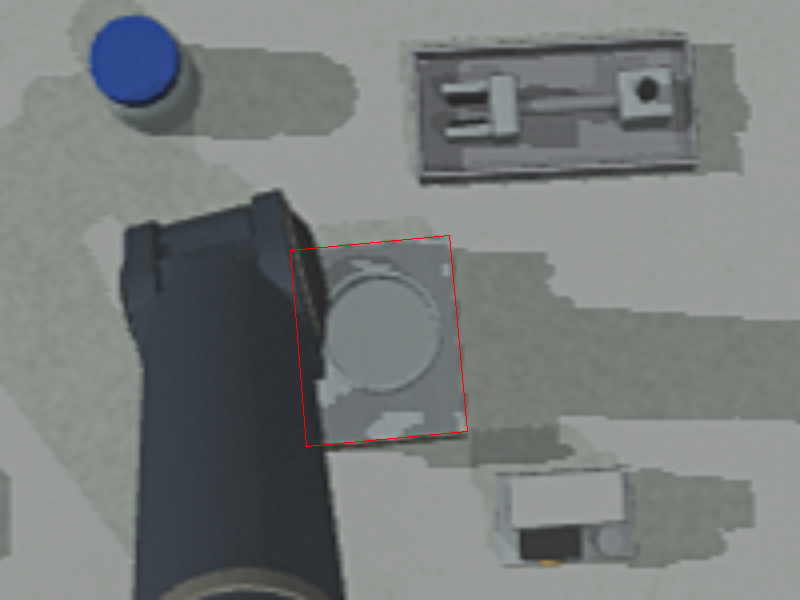

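The predicted outline (red) fits the jack to about 2 mm, with the top edge at row 243 against 237 predicted. The dish is still central at (383,333), so the jack sticks to the fingers well.

```bash
python3 -m creep '[{"delta_rot":[0,0,0],"slide":[-0.6,0.05,0],"gripper":8.5},{"delta_rot":[0,0,0],"slide":[-0.85,0.07,0],"gripper":8.5},{"delta_rot":[0,0,0],"slide":[-0.85,0.07,0],"gripper":8.5},{"delta_rot":[0,0,0],"slide":[-0.85,0.07,0],"gripper":8.5},{"delta_rot":[0,0,0.011],"slide":[-0.87,-0.07,0],"gripper":8.5},{"delta_rot":[0,0,0.011],"slide":[-0.87,-0.06,0],"gripper":8.5},{"delta_rot":[0,0,0.011],"slide":[-0.87,-0.05,0],"gripper":8.5},{"delta_rot":[0,0,0.011],"slide":[-0.87,-0.04,0],"gripper":8.5}]'
python3 -m creep '[{"delta_rot":[0,0,0.011],"slide":[-0.87,-0.03,0],"gripper":8.5},{"delta_rot":[0,0,0.011],"slide":[-0.87,-0.02,0],"gripper":8.5},{"delta_rot":[0,0,0.011],"slide":[-0.87,-0.01,0],"gripper":8.5},{"delta_rot":[0,0,0.011],"slide":[-0.87,0,0],"gripper":8.5},{"delta_rot":[0,0,0],"slide":[-0.93,-0.04,0],"gripper":8.5},{"delta_rot":[0,0,0],"slide":[-0.93,-0.04,0],"gripper":8.5},{"delta_rot":[0,0,0],"slide":[-0.93,-0.04,0],"gripper":8.5},{"delta_rot":[0,0,0],"slide":[-0.93,-0.04,0],"gripper":8.5}]'
cat > st.py <<'E'
from h import *
def st(l=4,d=63.5):
    o=robot.get_obs(); Rt=R.from_quat(o['tool_rot']).as_matrix(); X=Rt[:2,1];n=Rt[:2,0]
    y=np.arctan2(n[1],n[0])-np.pi/2; C=o['tcp_pos'][:2]-d*n-l*X
    print(o['t'],'tcp',o['tcp_pos'].round(1),'jack pred',C.round(1),y.round(4),'F',(Rt.T@o['ft_force']).round(1),'Mz',(Rt.T@o['torque']).round(2))
    return C,y,X,n
E
python3 -c "from st import *; st()"
```

```text
t: 15.62
tcp_pos: [509.1, 133.7, 25.0]
tool_rot: [0.691, 0.723, 0.002, -0.0]
ft_force: [0.8, 8.0, 3.4]
grip_width: 85.2
grip_force: 3.9
t: 16.28
tcp_pos: [507.9, 61.9, 25.0]
tool_rot: [0.706, 0.708, 0.002, -0.001]
ft_force: [0.5, 8.3, 4.7]
grip_width: 85.2
grip_force: 4.3
16.2833 tcp [507.9  61.9  25. ] jack pred [504.1  -1.7] 0.0026 F [ 8.3  0.6 -4.6] Mz [-0.13  1.6  -0.03]
```

```bash
python3 -m creep '[{"delta_rot":[0,0,0],"slide":[-0.9,-0.05,0],"gripper":8.5},{"delta_rot":[0,0,0],"slide":[-0.9,-0.05,0],"gripper":8.5},{"delta_rot":[0,0,0],"slide":[-0.9,-0.05,0],"gripper":8.5},{"delta_rot":[0,0,0],"slide":[-0.9,-0.05,0],"gripper":8.5},{"delta_rot":[0,0,0],"slide":[-0.9,-0.05,0],"gripper":8.5},{"delta_rot":[0,0,0],"slide":[-0.9,-0.05,0],"gripper":8.5},{"delta_rot":[0,0,0],"slide":[-0.9,-0.05,0],"gripper":8.5},{"delta_rot":[0,0,0],"slide":[-0.9,-0.05,0],"gripper":8.5}]'
python3 -m creep '[{"delta_rot":[0,0,0],"slide":[-0.9,-0.08,0],"gripper":8.5},{"delta_rot":[0,0,0],"slide":[-0.9,-0.08,0],"gripper":8.5},{"delta_rot":[0,0,0],"slide":[-0.9,-0.08,0],"gripper":8.5},{"delta_rot":[0,0,0],"slide":[-0.6,-0.08,0],"gripper":8.5}]'
python3 - <<'E'
from st import *
from plan import plan
C,y,X,n=st(); plan([(C[0],C[1],y),(499,-235,.255)],[14],63.5,4)
p=robot.get_image('top'); r=robot.recognise(p,'dish'); c=cam(p); print([(back(c,d['xy'],75)[0]-np.r_[C,0],d['confidence']) for d in r[:2]])
E
```

```text
t: 16.95
tcp_pos: [503.9, -10.0, 24.9]
tool_rot: [0.706, 0.708, 0.002, -0.001]
ft_force: [0.6, 9.7, 6.7]
grip_width: 84.9
grip_force: 4.7
t: 17.28
tcp_pos: [500.8, -43.8, 24.9]
tool_rot: [0.706, 0.708, 0.001, -0.001]
ft_force: [1.9, 10.1, 5.7]
grip_width: 85.1
grip_force: 4.7
17.2833 tcp [500.8 -43.8  24.9] jack pred [ 496.9 -107.4] 0.002 F [10.1  1.9 -5.7] Mz [-0.21  1.65 -0.06]
0 14 rot -0.0181 slide first [-0.906 -0.102] last [-0.884 -0.314] mean [-0.898 -0.208]
[(array([ -2.58200002, -26.79766432,  75.        ]), 0.63)]
```

```bash
python3 -m creep '[{"delta_rot":[0,0,-0.018],"slide":[-0.7,-0.1,0],"gripper":8.5},{"delta_rot":[0,0,-0.018],"slide":[-0.9,-0.12,0],"gripper":8.5},{"delta_rot":[0,0,-0.018],"slide":[-0.9,-0.14,0],"gripper":8.5},{"delta_rot":[0,0,-0.018],"slide":[-0.9,-0.15,0],"gripper":8.5},{"delta_rot":[0,0,-0.018],"slide":[-0.9,-0.17,0],"gripper":8.5},{"delta_rot":[0,0,-0.018],"slide":[-0.9,-0.18,0],"gripper":8.5},{"delta_rot":[0,0,-0.018],"slide":[-0.9,-0.2,0],"gripper":8.5},{"delta_rot":[0,0,-0.018],"slide":[-0.9,-0.22,0],"gripper":8.5}]'
python3 -m creep '[{"delta_rot":[0,0,-0.018],"slide":[-0.9,-0.23,0],"gripper":8.5},{"delta_rot":[0,0,-0.018],"slide":[-0.9,-0.25,0],"gripper":8.5},{"delta_rot":[0,0,-0.018],"slide":[-0.9,-0.27,0],"gripper":8.5},{"delta_rot":[0,0,-0.018],"slide":[-0.9,-0.28,0],"gripper":8.5},{"delta_rot":[0,0,-0.018],"slide":[-0.8,-0.3,0],"gripper":8.5},{"delta_rot":[0,0,-0.018],"slide":[-0.5,-0.25,0],"gripper":8.5},{"delta_rot":[0,0,0],"slide":[0,0,0],"gripper":8.5}]'
python3 - <<'E'
from st import *
C,y,X,n=st(); p=robot.get_image('top'); c=cam(p)
pts=[np.r_[C+sx*65*X+sy*52.5*n,50] for sx,sy in((-1,-1),(1,-1),(1,1),(-1,1))]
X0=np.array([np.cos(.263),np.sin(.263)]);n0=np.array([-X0[1],X0[0]]);M=np.array([499.4,-258.2])
pm=[np.r_[M+sx*75*X0+sy*62.5*n0,0] for sx,sy in((-1,-1),(1,-1),(1,1),(-1,1))]
a=cv2.resize(p['img'][140:230,300:420],(800,600),interpolation=cv2.INTER_CUBIC)
s=800/120
for P,col in((pts,(255,0,0)),(pm,(0,255,0))): cv2.polylines(a,[((proj(c,P)-[300,140]+.5)*s-.5).round().astype(int)],True,col,1)
save('t5.png',a)
E
```

```text
t: 18.05
tcp_pos: [491.5, -113.5, 24.5]
tool_rot: [0.653, 0.757, 0.001, -0.002]
ft_force: [-0.0, 11.0, 8.7]
grip_width: 85.2
grip_force: 5.1
t: 18.63
tcp_pos: [484.6, -167.1, 24.2]
tool_rot: [0.612, 0.791, 0.0, -0.001]
ft_force: [-0.0, 2.8, 2.6]
grip_width: 85.0
grip_force: 1.5
18.6333 tcp [ 484.6 -167.1   24.2] jack pred [ 496.6 -229.5] 0.2535 F [ 2.7  0.7 -2.6] Mz [-0.23  0.59 -0.11]
```

View pics/t5.png

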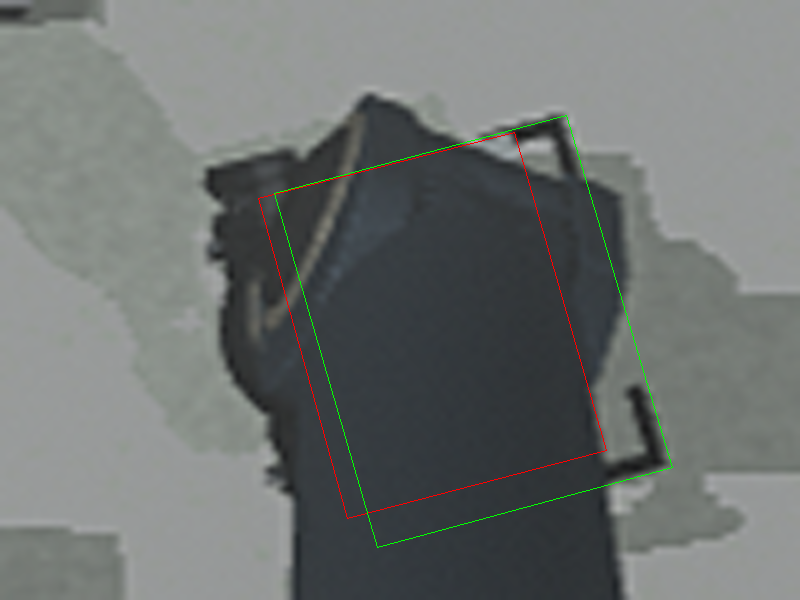

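The red jack estimate lies about 28 mm short of the green mark rectangle, which matches the visible tape corners at (563,118) and (666,463). The arm hides the jack, so I finish the push, then back off and look.

```bash
python3 -m creep '[{"delta_rot":[0,0,-0.002],"slide":[-0.4,-0.08,0],"gripper":8.5},{"delta_rot":[0,0,-0.002],"slide":[-0.6,-0.11,0],"gripper":8.5},{"delta_rot":[0,0,-0.002],"slide":[-0.6,-0.11,0],"gripper":8.5},{"delta_rot":[0,0,-0.002],"slide":[-0.6,-0.11,0],"gripper":8.5},{"delta_rot":[0,0,0],"slide":[-0.4,-0.06,0],"gripper":8.5},{"delta_rot":[0,0,0],"slide":[-0.15,0,0],"gripper":8.5},{"delta_rot":[0,0,0],"slide":[0,0,0],"gripper":8.5},{"delta_rot":[0,0,0],"slide":[0,0,0],"gripper":8.5}]'
python3 -c "from st import *; st()"
python3 -m creep '[{"delta_rot":[0,0,0],"slide":[0.5,0,0],"gripper":8.5},{"delta_rot":[0,0,0],"slide":[2,0,0],"gripper":8.5},{"delta_rot":[0,0,0],"slide":[2.5,0,0],"gripper":8.5},{"delta_rot":[0,0,0],"slide":[0,0,-4],"gripper":8.5},{"delta_rot":[0,0,0],"slide":[0,0,-4],"gripper":8.5},{"delta_rot":[0,0,0],"slide":[0,0,-4],"gripper":8.5},{"delta_rot":[0,0,0],"slide":[0,0,-4],"gripper":8.5},{"delta_rot":[0,0,0],"slide":[0,0,-4],"gripper":8.5}]'
python3 -m creep '[{"delta_rot":[0,0,0],"slide":[-3,0,-4],"gripper":8.5},{"delta_rot":[0,0,0],"slide":[-4,0,0],"gripper":8.5},{"delta_rot":[0,0,0],"slide":[-4,0,0],"gripper":8.5},{"delta_rot":[0,0,0],"slide":[0,0,0],"gripper":8.5},{"delta_rot":[0,0,0],"slide":[0,0,0],"gripper":8.5},{"delta_rot":[0,0,0],"slide":[0,0,0],"gripper":8.5}]'
python3 - <<'E'
from h import *
o=robot.get_obs(); p=robot.get_image('wrist'); c=cam(p,o); np.savez('w3.npz',K=c[0],R=c[1],t=c[2])
print(o['t'],o['tcp_pos'])
M=np.array([499.6,-258.2,0]); u=proj(c,[M])[0].round().astype(int); print(u)
save('w3full.png',p['img'])
y0=max(0,min(u[1]-75,384-150)); x0=max(0,u[0]-100); print(x0,y0)
save('w3.png',cv2.resize(p['img'][y0:y0+150,x0:x0+200],(800,600),interpolation=cv2.INTER_CUBIC))
E
```

```text
t: 19.35
tcp_pos: [486.5, -193.7, 24.0]
tool_rot: [0.609, 0.793, 0.0, -0.002]
ft_force: [-1.0, 6.9, 6.2]
grip_width: 84.9
grip_force: 3.3
19.35 tcp [ 486.5 -193.7   24. ] jack pred [ 499.  -256.1] 0.2611 F [ 6.9  0.8 -6.2] Mz [-0.19  1.24 -0.03]
t: 20.02
tcp_pos: [473.3, -148.3, 225.7]
tool_rot: [0.61, 0.792, -0.001, -0.0]
ft_force: [0.5, -0.2, -0.1]
grip_width: 84.8
grip_force: 0.0
t: 20.52
tcp_pos: [500.6, -249.0, 256.5]
tool_rot: [0.61, 0.792, -0.0, -0.001]
ft_force: [0.5, -0.1, 0.2]
grip_width: 85.2
grip_force: 0.0
20.5167 [ 500.63772482 -248.99466407  256.54223999]
[253 171]
153 96
```

View pics/w3.png

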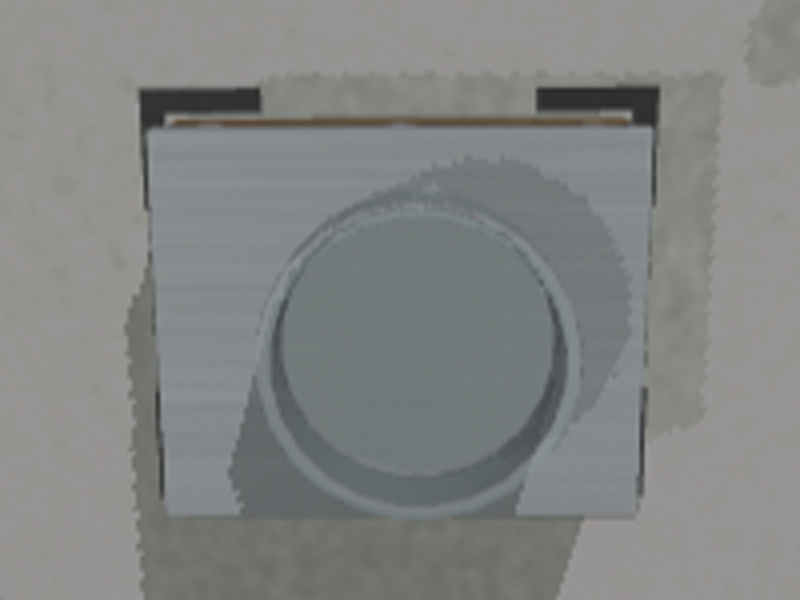

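The view shows the jack inside the marks. The tape's upper outer corners are at (139,88) and (659,87). The jack's top corners are at (147,127), (655,127), (637,517) and (169,517), and the dish rim is centred near (420,352).

Run:
```python
from h import *
d=np.load('w3.npz'); c=(d['K'],d['R'],d['t'])
f=lambda pts:(np.array(pts,float)+.5)/4-.5+[153,96]
q=back(c,f([(147,127),(655,127),(637,517),(169,517)]),50)[:,:2]
t=back(c,f([(139,88),(659,87)]),0)[:,:2]
C=q.mean(0); print('jack',C,[np.linalg.norm(q[i]-q[i-1]).round(1) for i in range(4)])
e=(q[1]+q[2]-q[0]-q[3]); yj=np.arctan2(e[1],e[0]); e=t[1]-t[0]; ym=np.arctan2(e[1],e[0]); print('yaw jack',yj,'marks',ym,'len',np.linalg.norm(e))
n=np.array([-np.sin(.263),np.cos(.263)]); X=np.array([n[1],-n[0]])
M=t.mean(0)-62.5*n; print('marks',M,'err along X,n',(C-M)@X,(C-M)@n)
b=back(c,f([(172,118),(630,118)]),3)[:,:2]; print('base edge',(b.mean(0)-M)@X,(b.mean(0)-M)@n-52.5,np.linalg.norm(b[1]-b[0]))
D=back(c,f([(420,355)]),80)[0,:2]; print('dish rel jack',(D-C)@X,(D-C)@n)
p=robot.get_image('top')
for k,z in dict(bottle=50,jar=45,readout=22,clamp=30).items(): print(k,[back(cam(p),r['xy'],z)[0].round() for r in robot.recognise(p,k)[:2]])
```

```text
jack [ 499.50552956 -256.11939757] [np.float64(104.8), np.float64(128.7), np.float64(104.7), np.float64(128.2)]
yaw jack 0.25931334077911733 marks 0.2606356786895337 len 149.9420712827268
marks [ 499.08658563 -258.09050028] err along X,n 0.9169827334806797 1.794408694502124
base edge 0.5694952490835946 1.541375339698206 131.8194047104215
dish rel jack 4.591623262209051 0.051178029369520865
bottle [array([ 700., -292.,   50.])]
jar [array([686., 289.,  45.])]
readout [array([394., 458.,  22.])]
clamp [array([670.,  18.,  30.]), array([ 259., -210.,   30.])]
```

The jack is within about 2 mm and 0.002 rad of the marks' centre. The dish is on its plate, the clamp is in the tray, and the robot is clear, so I hand in.

```bash
python3 -c "from bench import robot; print(robot.hand_in())"
```

```text
the job is handed in; nothing more can be done
None
```

The job is handed in at about 21 s: the clamp lies in the steel tray, and the jack stands between the tape marks within about 2 mm and 0.002 rad with the dish still on it. The bottle, jar and readout were not touched.

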